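Fold down the hold-down panel of a vial case and shut its lid

TASK

Close up the sample-vial case on the lab bench: first fold the upright blue hold-down panel right down so that it lies flat over the vials, then swing the ivory lid over it until it is fully shut, lowering it without slamming. Push both from their outer sides with the fingertips; do not grip or lift anything, and leave the vials and all the things around the case where they are.

Things in the scene. Friction and masses are not known exactly. Their poses are not given: they have to be found in the camera images.
- case: Base of the ivory vial case: 270 mm along its x, 220 along y, rim 75 high, walls 5; it does not move. Origin: centre of its underside on the bench, z up. Lid hinged on its -y side, panel inside its +y side; on the +y face a black handle sticks out 20, up to 50 high. Inside: foam with eight vial wells in the +y half, a partition at y = -9, a trough with a drying tube in the -y half
- lid (a joint): Angle of the lid in rad: 0 = fully shut on the rim, 1.57 = upright, more = leaning outwards over the -y side; stop at 2.0. Starts between 1.6 and 1.95. A stiff hinge (about 0.6 N m) keeps it at any angle, so it must be pushed all the way; the panel blocks it while that stands up
- lid_hinge (a point): Middle of the lid's hinge line: case frame (0, -110, 75) mm. The hinge line runs along the case's x; the frame turns with the lid: its y runs from the hinge to the lid's free edge, its z out of the lid's outer (top) face
- lid_edge (a point): Middle of the lid's free edge on the outer face: 220 mm from the hinge line along the lid's y, 30 along its z. The lid is a shell 270 wide, 220 from hinge to free edge, 30 deep, about 0.35 kg, its outer face flat (105 mm above the bench when shut). Two blue catches 30 wide stick out up to 11 past the free edge, 85 either side of its middle
- lid_lining: Grey foam lining inside the lid (250 x 200 x 14 mm). The fingers must not touch it: that would be gripping the lid, not pushing it. Origin and axes as lid_hinge
- panel (a joint): Angle of the blue hold-down panel in rad: 0 = folded down flat over the vials (just below the case's rim), 1.57 = upright, more = leaning outwards over the +y side; stop at 1.75. Starts between 1.4 and 1.7. A stiff hinge (about 0.12 N m) keeps it at any angle, so it must be pushed all the way down
- panel_hinge (a point): Middle of the panel's hinge line: case frame (0, 100, 66) mm. The hinge line runs along the case's x; the frame turns with the panel: its -y runs from the hinge to the free edge, its z out of the outer (top) face. The panel is a plate 250 wide, 112 from hinge to free edge, 5 thick (2.5 either side of this frame's xy plane)
- panel_edge (a point): Middle of the panel's free edge, on the outer face: 112 mm from the hinge line along the panel's -y and 2.5 mm along its z; 68.5 mm above the bench when folded down. A white thumb patch marks it on the outer face
- panel_lining: Grey foam lining on the panel's inner side (235 x 88 x 5 mm). The fingers must not touch it: that would be gripping the panel, not pushing it. Origin and axes as panel_hinge
- drying_tube: White drying tube with blue end caps, 23 mm thick, 140 mm long, lying in the trough of the case; origin under its middle, lying along its x. Leave it in place
- vial_a: Crimp-capped glass vial, 23 mm diameter, 47 mm high, standing loose in a foam well of the case, under the panel's place; origin at the centre of its underside. Leave it in place
- vial_b: Crimp-capped glass vial, 23 mm diameter, 47 mm high, standing loose in a foam well of the case, under the panel's place; origin at the centre of its underside. Leave it in place
- vial_c: Crimp-capped glass vial, 23 mm diameter, 47 mm high, standing loose in a foam well of the case, under the panel's place; origin at the centre of its underside. Leave it in place
- spare_vial: Crimp-capped glass vial, 23 mm diameter, 47 mm high, standing on the bench close to the case; origin at the centre of its underside. Leave it
- cap_jar: Ivory jar with blue screw cap, 52 mm diameter, 62 mm high, standing on the bench close to the case; origin at the centre of its underside. Leave it
- amber_bottle: Amber reagent bottle with blue cap, 68 mm diameter, 150 mm high, on the bench to one side of the case; origin at the centre of its underside. Leave it
- beaker: Clear glass beaker, 68 mm diameter, 85 mm high, on the bench to one side of the case; origin at the centre of its underside. Leave it

How it is judged:
By the outcome, as a careful person would: the job done as asked, in the order asked, and still so for the second after the job is handed in, with the robot touching nothing.
It also fails if it takes over 64 s, if anything falls off the work surface, if the arm or the gripper's body presses on something with over 40 N, if the wrist force passes 120 N, or if a joint passes its speed limit or range.

ROBOT

A 6-joint arm with a two-finger parallel gripper is mounted at the origin on the work surface. World frame = base frame: x ahead of the robot, y to its left, z up, the work surface at z = 0. Lengths are in m, angles in rad, forces in N, time in s.
With the tool pointing down it reaches from about 0.35 to 0.775 m from the base axis. Payload 7.3 kg.
Tool frame: the origin (TCP) lies midway between the tips of the shut fingers; the grasp point (between the pads) lies 19 mm behind it; z points along the fingers, y is the line along which they close (so a half turn about z gives the same grasp; the last joint's range is limited). The gripper opens to 92 mm and grips with 3 to 60 N. Pads are 19 mm wide; open, the fingers measure 130 mm over their backs; the gripper's body (75 mm by 190 mm) begins 47 mm behind the grasp point.
Start: joints at [-1.354, 0.342, 1.524, -0, 1.275, -0.146], TCP at [0.186, -0.491, 0.227] pointing down, gripper open.
Joint ranges: [-2.53, 2.53], [-0.77, 2.02], [0.04, 2.7], [-1, 4.14], [0.28, 2.66], [-3.11, 3.11]. Speed limits (rad/s): [2.57, 2.57, 3.14, 3.14, 3.14, 3.14].

INTERFACE

Orientations are given as [roll, pitch, yaw] about the fixed x, y, z axes, in that order (R = Rz(yaw) Ry(pitch) Rx(roll)).
In Python, from cell import robot, read_camera, camera_params, nets gives the robot as it stands. The module is installed in compiled form; this text tells all that it offers.
- The arm moves only by the tool step_arm, never from a script. Its argument "steps" is a list of rows, each an object of numbers: "x", "y", "z": the shift along the tool's x, y, z as a fraction of full scale; "rx", "ry", "rz": the turn, a rotation vector about the tool's x, y, z as a fraction of full scale; "claw": the opening, from -1 (shut) to 1 (fully open). In form: [{"x": .., "y": .., "z": .., "rx": .., "ry": .., "rz": .., "claw": ..}, ...]. A call has 1 to 12 rows; each row is the pose to reach, as a shift and turn from the pose commanded when the call began, along the tool's axes at that moment; what a row does not reach only later rows make up. Full scale, the value 1, is 750 mm for a shift and pi/4 rad for a turn. A row lasts 1/12 s, in which the tool goes at most 41.7 mm and 7.16 degrees, less where a joint would pass 70% of its speed; a pose out of reach is approached as far as the arm can. A call with a number of a shift or a turn outside -1 to 1 is refused whole. A call with a gripper value outside its range is refused whole. The fingers move at their own pace and stop on an object; "squeeze" is the grip in N (left out, the last holds). Time passes only in rows, so rows that repeat a pose let the fingers close. It gives the time, the measured TCP pose, the force, the opening and the grip force at its end, in the units of the state.
- robot.observe(): the state, without advancing time (a new reading comes with each control period).
- read_camera(name): name is "side" or "top" or "wrist"; returns (picture, depth): 420x560x3 uint8, blue, green, red; 420x560 float32, m along the optical axis (not along the pixel's ray), 0 where there is no reading.
- camera_params(name): a dict with "fx", "fy", "cx", "cy" (pixels), "R" (3x3) and "t" (3): a world point X has camera coordinates R X + t; the wrist camera has in their place "hand_eye" (4x4, takes a point from camera to tool coordinates, whose origin is the TCP and whose axes are the flange's). Camera axes: x right, y down, z forward; pixel columns grow to the right and rows downward; lengths in m; the calibration is good to about 2 mm. A picture is of the moment at which its call begins: read the wrist's pose just before it. camera_params takes no time and is no camera call.
- robot.hand_in(): hands the job in; it is judged then, once.
Trained networks look in the newest picture that a camera, given by its name, has taken for a name from the list of things; names that differ only in an ending like _2 or _b are one class to them, and where a whole thing is asked for, a point or a joint stands for the part that bears it (a point fixed in the world has none). Each returns a list of dicts, best first, with "conf" (0 to 1); they miss things now and then, are a little off and sometimes report something else, mostly with a low value. They report only what shows in the picture. A call takes as long as a camera call.
- nets.masks_of(camera, query): "region" (420x560 bool, what is visible of it) and "box" ([left, top, right, bottom] in pixels, round what is visible of it).
- nets.landmark_of(camera, query): "pixel" ([row, column] in pixels: a listed point, or the origin of a listed thing).
The state is a dict: "time": time; "qpos": joint angles; "qvel": joint speeds; "joint_efforts": joint torques, N m; "tool_pos": TCP position; "tool_rot": TCP orientation; "contact_force": force on the tool from outside, world axes, zero at the start; "torque": the same for the moment, N m; "opening": finger opening in m; "grip_force": force on a finger pad.
Only numpy, scipy, OpenCV 4.12 (cv2) and the standard library are available. Lean on these libraries where they do the work, as an engineer would, in place of code of your own. Each camera call takes 0.05 s, during which the arm holds its last target. There are 200 camera calls.

## Working session

There is one attempt and no reset: what is moved stays moved. The work goes in short steps, Python scripts to look and compute and a tool call to move; the robot and the scene stay as the last step left them, time stands still between calls to the robot, and variables do not carry over. Pictures are saved under pics/ and viewed, at most 10 in all, crops included, and the job is handed in when it is done.

Besides the shell and the picture viewer there is one more tool, called after "Call:" by a JSON object that holds its "name" and its "arguments". step_arm: Moves the arm, as the interface text tells. Its arguments: {"type":"object","properties":{"steps":{"type":"array","items":{"type":"object","properties":{"x":{"type":"number","minimum":-1,"maximum":1},"y":{"type":"number","minimum":-1,"maximum":1},"z":{"type":"number","minimum":-1,"maximum":1},"rx":{"type":"number","minimum":-1,"maximum":1},"ry":{"type":"number","minimum":-1,"maximum":1},"rz":{"type":"number","minimum":-1,"maximum":1},"claw":{"type":"number"}}}},"squeeze":{"type":"number"}},"required":["steps"]}

```bash
mkdir -p pics
cat > h.py <<'E'
import numpy as np, cv2
from cell import robot, read_camera, camera_params, nets
def w(cam,depth,rc,win=2):
    p=camera_params(cam); r,c=int(round(rc[0])),int(round(rc[1]))
    d=depth[max(r-win,0):r+win+1,max(c-win,0):c+win+1]; d=d[d>0]
    if len(d)==0: return None
    d=np.median(d); X=np.array([(rc[1]-p['cx'])/p['fx']*d,(rc[0]-p['cy'])/p['fy']*d,d])
    return np.array(p['R']).T@(X-np.array(p['t']))
def cloud(cam,depth,mask):
    p=camera_params(cam); r,c=np.nonzero(mask&(depth>0)); d=depth[r,c]
    X=np.c_[(c-p['cx'])/p['fx']*d,(r-p['cy'])/p['fy']*d,d]
    return (X-np.array(p['t']))@np.array(p['R'])
E
python3 - <<'E'
from h import *
np.set_printoptions(precision=3,suppress=True)
ims=[]
for cam in ['side','top']:
    im,d=read_camera(cam); np.save(cam+'.npy',d); ims.append(im); cv2.imwrite(f'pics/{cam}.png',im)
    for q in ['case','lid_hinge','lid_edge','panel_hinge','panel_edge','spare_vial','cap_jar','amber_bottle','beaker']:
        L=nets.landmark_of(cam,q)[:1]
        for l in L: print(cam,q,round(l['conf'],2),np.round(l['pixel']),w(cam,d,l['pixel']))
    for q in ['lid','panel','case']:
        m=nets.masks_of(cam,q)[:1]
        if m: np.save(f'{cam}_{q}.npy',m[0]['region']); print(q,m[0]['conf'],m[0]['box'])
print(robot.observe())
E
```

```text
side case 0.8 [245. 304.] [0.591 0.06  0.035]
side lid_hinge 0.78 [230. 270.] [ 0.55  -0.048  0.074]
side lid_edge 0.83 [191. 239.] [ 0.556 -0.135  0.277]
side panel_hinge 0.88 [235. 336.] [0.651 0.145 0.159]
side panel_edge 0.88 [211. 341.] [0.427 0.217 0.   ]
side spare_vial 0.57 [255. 353.] [0.631 0.218 0.017]
side cap_jar 0.63 [221. 223.] [ 0.472 -0.202  0.043]
side amber_bottle 0.65 [246. 122.] [ 0.548 -0.533  0.041]
side beaker 0.97 [212. 418.] [0.482 0.478 0.03 ]
lid 0.66 [233.4, 151.6, 275.5, 266.1]
panel 0.75 [331.3, 187.4, 339.2, 262.9]
case 0.58 [232.6, 153.7, 345.0, 281.3]
top case 0.9 [199. 253.] [0.558 0.049 0.033]
top lid_hinge 0.81 [202. 281.] [ 0.55  -0.042  0.031]
top lid_edge 0.8 [188. 318.] [ 0.537 -0.141  0.274]
top panel_hinge 0.66 [192. 213.] [0.555 0.158 0.167]
top panel_edge 0.64 [188. 211.] [0.595 0.181 0.037]
top spare_vial 0.41 [176. 199.] [0.633 0.22  0.041]
top cap_jar 0.75 [229. 333.] [ 0.456 -0.202  0.062]
top amber_bottle 0.76 [210. 441.] [ 0.506 -0.526  0.102]
top beaker 0.88 [236. 116.] [0.448 0.489 0.007]
lid 0.72 [281.0, 138.8, 324.1, 244.3]
panel 0.79 [205.3, 147.1, 225.7, 231.5]
case 0.63 [281.2, 142.4, 322.4, 244.9]
{'time': 1.3, 'qpos': array([-1.354,  0.342,  1.524, -0.   ,  1.275, -0.146]), 'qvel': array([-0.002,  0.   , -0.003, -0.001,  0.001,  0.002]), 'joint_efforts': array([ -0.002, -43.114, -24.447,   0.072,   0.048,  -0.   ]), 'tool_pos': array([ 0.186, -0.491,  0.227]), 'tool_rot': array([3.141, 0.   , 0.363]), 'contact_force': array([ 0.247,  0.107, -0.352]), 'torque': array([-0.001,  0.007,  0.014]), 'grip_force': 0.0, 'opening': 0.09180618554561035}
```

View pics/side.png

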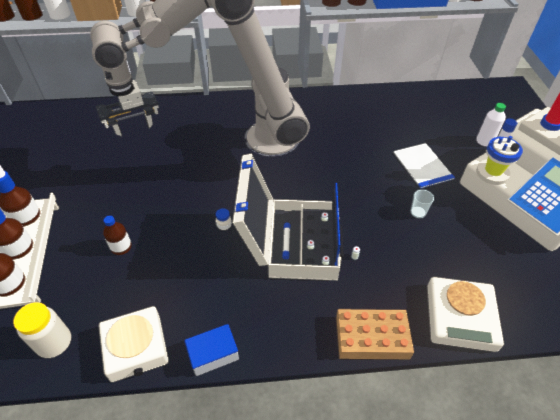

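View pics/top.png

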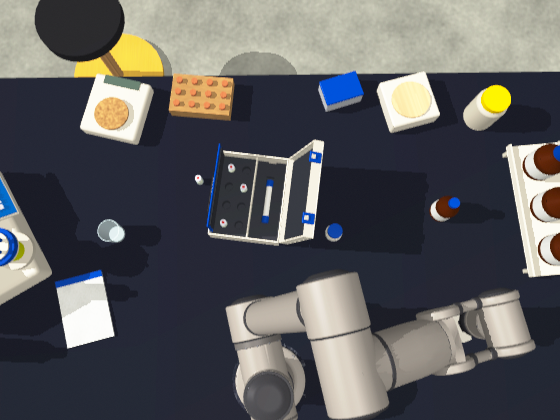

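```bash
cat > fit.py <<'E'
from h import *
np.set_printoptions(precision=3,suppress=True)
R=[];B=[];LD=[]
for cam in ['side','top']:
    im=cv2.imread(f'pics/{cam}.png'); d=np.load(cam+'.npy'); b,g,r=[im[...,i].astype(int) for i in range(3)]
    al=np.ones(d.shape,bool); full=cloud(cam,d,al); 
    m=(d>0); rr,cc=np.nonzero(m); col=im[rr,cc].astype(int)
    box=(full[:,0]>.38)&(full[:,0]<.74)&(full[:,1]>-.26)&(full[:,1]<.28)
    ivory=(col.min(1)>130)&box; blue=(col[:,0]>col[:,2]+60)&box
    z=full[:,2]
    rim=full[ivory&(z>.068)&(z<.082)&(full[:,1]>-.06)]; pan=full[blue&(z>.085)&(full[:,1]>.08)]; lid=full[box&(z>.09)&(full[:,1]<.02)]
    for n,P in (('rim',rim),('pan',pan),('lid',lid)): print(cam,n,len(P),np.percentile(P,[1,50,99],axis=0).ravel() if len(P) else '')
    R.append(rim);B.append(pan);LD.append(lid)
rim=np.vstack(R); 
print(cv2.minAreaRect(rim[:,:2].astype(np.float32)))
from scipy.optimize import least_squares
def res(p,P):
    c,s=np.cos(p[2]),np.sin(p[2]); q=(P[:,:2]-p[:2])@np.array([[c,-s],[s,c]])
    dx=abs(abs(q[:,0])-.1325); dy=abs(abs(q[:,1])-.1075); return np.minimum(dx,dy)
for P in (R[0],R[1],rim):
  if len(P)>20:
    best=min((least_squares(res,[.55+dx,.05+dy,a],args=(P,),loss='soft_l1',f_scale=.003) for a in (-.2,-.1,0,.1,.2) for dx in(-.01,.01) for dy in (0,.01)),key=lambda s:s.cost)
    print('case',best.x,best.cost/len(P)); x=best.x
c,s=np.cos(x[2]),np.sin(x[2]); M=np.array([[c,-s],[s,c]])
for n,L in (('pan',B),('lid',LD)):
  for P in L:
    q=np.c_[(P[:,:2]-x[:2])@M,P[:,2]]
    for t in np.arange(.08,.34,.02):
        k=q[abs(q[:,2]-t)<.006]
        if len(k)>5: print(n,round(t,2),len(k),'y',np.percentile(k[:,1],[2,50,98]),'x',np.percentile(k[:,0],[2,98]))
    print()
E
python3 fit.py
```

```text
side rim 577 [ 0.417 -0.06   0.068  0.535 -0.034  0.073  0.71   0.161  0.081]
side pan 168 [0.455 0.141 0.094 0.607 0.155 0.175 0.701 0.175 0.181]
side lid 2523 [ 0.408 -0.15   0.093  0.561 -0.103  0.209  0.679 -0.048  0.293]
top rim 595 [ 0.415 -0.06   0.069  0.499 -0.039  0.075  0.703  0.182  0.082]
top pan 208 [0.451 0.14  0.096 0.563 0.159 0.176 0.695 0.175 0.184]
top lid 2752 [ 0.404 -0.151  0.093  0.536 -0.105  0.22   0.673 -0.054  0.295]
((0.5610905289649963, 0.053498826920986176), (0.23583582043647766, 0.27908843755722046), 83.19400024414062)
case [ 0.564  0.058 -0.113] 5.758179009342252e-06
case [ 0.56   0.055 -0.12 ] 6.903054569950218e-06
case [ 0.562  0.057 -0.112] 6.88991425203665e-06
pan 0.16 27 y [0.1   0.102 0.105] x [-0.115  0.127]
pan 0.18 93 y [0.099 0.104 0.108] x [-0.105  0.118]

pan 0.16 13 y [0.098 0.1   0.104] x [-0.114  0.122]
pan 0.18 134 y [0.098 0.102 0.106] x [-0.118  0.118]

lid 0.1 118 y [-0.143 -0.124 -0.11 ] x [-0.136  0.133]
lid 0.12 119 y [-0.15  -0.131 -0.118] x [-0.137  0.134]
lid 0.14 126 y [-0.155 -0.137 -0.126] x [-0.136  0.135]
lid 0.16 130 y [
[... 339 characters left out ...]
8 -0.184 -0.169] x [-0.132  0.132]
lid 0.3 14 y [-0.175 -0.17  -0.164] x [-0.096  0.096]

lid 0.1 120 y [-0.134 -0.126 -0.114] x [-0.139  0.128]
lid 0.12 101 y [-0.139 -0.133 -0.122] x [-0.138  0.128]
lid 0.14 116 y [-0.146 -0.139 -0.13 ] x [-0.139  0.128]
lid 0.16 118 y [-0.153 -0.145 -0.137] x [-0.139  0.128]
lid 0.18 128 y [-0.158 -0.151 -0.137] x [-0.139  0.127]
lid 0.2 132 y [-0.163 -0.157 -0.149] x [-0.139  0.128]
lid 0.22 135 y [-0.172 -0.164 -0.152] x [-0.14   0.127]
lid 0.24 102 y [-0.174 -0.17  -0.155] x [-0.14   0.128]
lid 0.26 13 y [-0.178 -0.168 -0.16 ] x [-0.14   0.129]
lid 0.28 796 y [-0.2   -0.186 -0.17 ] x [-0.137  0.126]
lid 0.3 48 y [-0.185 -0.172 -0.163] x [-0.104  0.089]
```

```bash
cat >> h.py <<'E'
from scipy.spatial.transform import Rotation as Ro
C=np.array([.561,.056,0]); YAW=-.115; Rc=Ro.from_euler('z',YAW)
def ori(t): return Rc*Ro.from_euler('x',t)*Ro.from_euler('z',np.pi/2)*Ro.from_euler('x',np.pi)
def st():
    o=robot.observe(); p=o['tool_pos']; R=Ro.from_euler('xyz',o['tool_rot']); f=Rc.inv().apply(o['contact_force'])
    print('t',o['time'],'world',p.round(3),'case mm',(Rc.inv().apply(p-C)*1000).round(1),'F case',f.round(1),'q',o['qpos'].round(2),'tilt', (R*ori(0).inv()).as_rotvec().round(2)); return p,R
def rows(wps):
    "wps: (case xyz mm, tilt) -> rows"
    p,R=st()
    for c,t in wps:
        T=C+Rc.apply(np.array(c)/1000); s=R.inv().apply(T-p)/.75; v=(R.inv()*ori(t)).as_rotvec(); n=np.linalg.norm(v)
        fl='' 
        if n>.78: v=v*.78/n; fl='CLIPPED'
        v=v/(np.pi/4)
        print(dict(zip(['x','y','z','rx','ry','rz'],[float(a) for a in np.r_[s,v].round(3)])),fl)
E
python3 - <<'E'
from h import *
print(ori(0).as_euler('xyz'))
rows([(Rc.inv().apply(np.array(p)-C)*1000,0) for p in ([.186,-.491,.42],[.42,-.05,.43])])
E
```

```text
[3.14159265 0.         1.45579633]
t 1.3 world [ 0.186 -0.491  0.227] case mm [-309.4 -586.2  226.8] F case [ 0.2  0.1 -0.4] q [-1.35  0.34  1.52 -0.    1.28 -0.15] tilt [-0.   -0.   -1.09]
{'x': -0.001, 'y': 0.0, 'z': -0.258, 'rx': 0.0, 'ry': 0.0, 'rz': -0.993} CLIPPED
{'x': 0.5, 'y': -0.439, 'z': -0.271, 'rx': 0.0, 'ry': 0.0, 'rz': -0.993} CLIPPED
```

Call:
{"name": "step_arm", "arguments": {"steps": [{"z":-0.26,"claw":-1},{"z":-0.26,"claw":-1},{"z":-0.26,"claw":-1},{"z":-0.26,"claw":-1},{"x":0.5,"y":-0.44,"z":-0.27,"rz":-0.99,"claw":-1},{"x":0.5,"y":-0.44,"z":-0.27,"rz":-0.99,"claw":-1},{"x":0.5,"y":-0.44,"z":-0.27,"rz":-0.99,"claw":-1},{"x":0.5,"y":-0.44,"z":-0.27,"rz":-0.99,"claw":-1},{"x":0.5,"y":-0.44,"z":-0.27,"rz":-0.99,"claw":-1},{"x":0.5,"y":-0.44,"z":-0.27,"rz":-0.99,"claw":-1},{"x":0.5,"y":-0.44,"z":-0.27,"rz":-0.99,"claw":-1},{"x":0.5,"y":-0.44,"z":-0.27,"rz":-0.99,"claw":-1}]}}

```text
$.steps[0]: bad value
```

Run:
```python
from h import *
rows([((-10,100,350),-.5),((-10,175,260),-.5)])
```

```text
t 1.3 world [ 0.186 -0.491  0.227] case mm [-309.4 -586.2  226.8] F case [ 0.2  0.1 -0.4] q [-1.35  0.34  1.52 -0.    1.28 -0.15] tilt [-0.   -0.   -1.09]
{'x': 0.775, 'y': -0.629, 'z': -0.164, 'rx': -0.227, 'ry': -0.374, 'rz': -0.891} CLIPPED
{'x': 0.821, 'y': -0.718, 'z': -0.044, 'rx': -0.227, 'ry': -0.374, 'rz': -0.891} CLIPPED
```

Call:
{"name": "step_arm", "arguments": {"steps": [{"x":0,"y":0,"z":-0.26,"rx":0,"ry":0,"rz":0,"claw":-1},{"x":0,"y":0,"z":-0.26,"rx":0,"ry":0,"rz":0,"claw":-1},{"x":0,"y":0,"z":-0.26,"rx":0,"ry":0,"rz":0,"claw":-1},{"x":0,"y":0,"z":-0.26,"rx":0,"ry":0,"rz":0,"claw":-1},{"x":0.5,"y":-0.44,"z":-0.27,"rx":0,"ry":0,"rz":-0.99,"claw":-1},{"x":0.5,"y":-0.44,"z":-0.27,"rx":0,"ry":0,"rz":-0.99,"claw":-1},{"x":0.5,"y":-0.44,"z":-0.27,"rx":0,"ry":0,"rz":-0.99,"claw":-1},{"x":0.5,"y":-0.44,"z":-0.27,"rx":0,"ry":0,"rz":-0.99,"claw":-1},{"x":0.5,"y":-0.44,"z":-0.27,"rx":0,"ry":0,"rz":-0.99,"claw":-1},{"x":0.5,"y":-0.44,"z":-0.27,"rx":0,"ry":0,"rz":-0.99,"claw":-1},{"x":0.5,"y":-0.44,"z":-0.27,"rx":0,"ry":0,"rz":-0.99,"claw":-1},{"x":0.5,"y":-0.44,"z":-0.27,"rx":0,"ry":0,"rz":-0.99,"claw":-1}]}}

```text
time: 2.3
tool_pos: [0.342, -0.1949, 0.4176]
tool_rot: [3.141, 0.0, 1.142]
contact_force: [1.7, -0.1, 0.4]
opening: 0.0159
grip_force: 0.0
```

Run:
```python
from h import *
rows([((-10,100,350),-.5),((-10,175,260),-.5)])
```

```text
t 2.3 world [ 0.342 -0.195  0.418] case mm [-188.7 -274.4  417.6] F case [1.7 0.1 0.4] q [-0.71  0.01  1.42 -0.    1.71 -0.28] tilt [-0.   -0.   -0.31]
{'x': 0.548, 'y': 0.072, 'z': 0.09, 'rx': -0.099, 'ry': -0.631, 'rz': -0.392} 
{'x': 0.644, 'y': 0.041, 'z': 0.21, 'rx': -0.099, 'ry': -0.631, 'rz': -0.392}
```

Call:
{"name": "step_arm", "arguments": {"steps": [{"x":0.55,"y":0.07,"z":0.06,"rx":-0.1,"ry":-0.63,"rz":-0.39,"claw":-1},{"x":0.55,"y":0.07,"z":0.06,"rx":-0.1,"ry":-0.63,"rz":-0.39,"claw":-1},{"x":0.55,"y":0.07,"z":0.06,"rx":-0.1,"ry":-0.63,"rz":-0.39,"claw":-1},{"x":0.55,"y":0.07,"z":0.06,"rx":-0.1,"ry":-0.63,"rz":-0.39,"claw":-1},{"x":0.55,"y":0.07,"z":0.06,"rx":-0.1,"ry":-0.63,"rz":-0.39,"claw":-1},{"x":0.55,"y":0.07,"z":0.06,"rx":-0.1,"ry":-0.63,"rz":-0.39,"claw":-1},{"x":0.55,"y":0.07,"z":0.06,"rx":-0.1,"ry":-0.63,"rz":-0.39,"claw":-1},{"x":0.55,"y":0.07,"z":0.06,"rx":-0.1,"ry":-0.63,"rz":-0.39,"claw":-1},{"x":0.55,"y":0.07,"z":0.06,"rx":-0.1,"ry":-0.63,"rz":-0.39,"claw":-1},{"x":0.55,"y":0.07,"z":0.06,"rx":-0.1,"ry":-0.63,"rz":-0.39,"claw":-1},{"x":0.55,"y":0.07,"z":0.06,"rx":-0.1,"ry":-0.63,"rz":-0.39,"claw":-1},{"x":0.55,"y":0.07,"z":0.06,"rx":-0.1,"ry":-0.63,"rz":-0.39,"claw":-1}]}}

```text
time: 3.3
tool_pos: [0.5635, 0.1608, 0.3676]
tool_rot: [-3.136, 0.5, 1.461]
contact_force: [0.4, 0.3, -1.4]
opening: 0.0004
grip_force: 0.0
```

Run:
```python
from h import *
rows([((-10,175,260),-.5),((-10,165,175),-.5),((-10,145,165),-.5)])
```

```text
t 3.3 world [0.564 0.161 0.368] case mm [ -9.5 104.4 367.6] F case [ 0.4  0.3 -1.4] q [ 0.38  0.57  0.88 -0.46  1.91  0.38] tilt [-0.5   0.06  0.  ]
{'x': 0.151, 'y': 0.0, 'z': 0.081, 'rx': -0.004, 'ry': -0.0, 'rz': 0.005} 
{'x': 0.194, 'y': 0.001, 'z': 0.187, 'rx': -0.004, 'ry': -0.0, 'rz': 0.005} 
{'x': 0.177, 'y': 0.001, 'z': 0.211, 'rx': -0.004, 'ry': -0.0, 'rz': 0.005}
```

Call:
{"name": "step_arm", "arguments": {"steps": [{"x":0.15,"y":0,"z":0.08,"rx":0,"ry":0,"rz":0,"claw":-1},{"x":0.15,"y":0,"z":0.08,"rx":0,"ry":0,"rz":0,"claw":-1},{"x":0.15,"y":0,"z":0.08,"rx":0,"ry":0,"rz":0,"claw":-1},{"x":0.15,"y":0,"z":0.08,"rx":0,"ry":0,"rz":0,"claw":-1},{"x":0.19,"y":0,"z":0.19,"rx":0,"ry":0,"rz":0,"claw":-1},{"x":0.19,"y":0,"z":0.19,"rx":0,"ry":0,"rz":0,"claw":-1},{"x":0.19,"y":0,"z":0.19,"rx":0,"ry":0,"rz":0,"claw":-1},{"x":0.19,"y":0,"z":0.19,"rx":0,"ry":0,"rz":0,"claw":-1}]}}

```text
time: 3.97
tool_pos: [0.5675, 0.2112, 0.1781]
tool_rot: [-3.138, 0.502, 1.454]
contact_force: [0.3, 0.0, 0.8]
opening: 0.0006
grip_force: 0.0
```

```bash
cat > panel.py <<'E'
from h import *
import sys
# contact radius 92 on the outer face, 2.5 off the plane, plus tip clearance g (negative = press)
w=[]
for a in [float(s) for s in sys.argv[2:]]:
    g=float(sys.argv[1]); r=92
    w.append(((-8,100-r*np.cos(a)+(2.5+g)*np.sin(a),66+r*np.sin(a)+(2.5+g)*np.cos(a)),-.5)); print(a,np.round(w[-1][0]))
rows(w)
im,d=read_camera('side'); cv2.imwrite('pics/p1.png',cv2.resize(im[120:300,200:400],None,fx=3.5,fy=3.3))
E
python3 panel.py 4 1.5 1.35 1.2 1.05 .9 .75 .6 .5 .4 .3 .2 .1
```

```text
1.5 [ -8. 100. 158.]
1.35 [ -8.  86. 157.]
1.2 [ -8.  73. 154.]
1.05 [ -8.  60. 149.]
0.9 [ -8.  48. 142.]
0.75 [ -8.  37. 133.]
0.6 [ -8.  28. 123.]
0.5 [ -8.  22. 116.]
0.4 [ -8.  18. 108.]
0.3 [-8. 14. 99.]
0.2 [-8. 11. 91.]
0.1 [-8.  9. 82.]
t 3.9667 world [0.568 0.211 0.178] case mm [-11.3 154.9 178.1] F case [0.2 0.1 0.8] q [ 0.44  0.72  1.13 -0.42  1.58  0.62] tilt [-0.5   0.06 -0.  ]
{'x': -0.051, 'y': 0.005, 'z': 0.058, 'rx': -0.006, 'ry': 0.003, 'rz': -0.002} 
{'x': -0.067, 'y': 0.005, 'z': 0.069, 'rx': -0.006, 'ry': 0.003, 'rz': -0.002} 
{'x': -0.081, 'y': 0.005, 'z': 0.081, 'rx': -0.006, 'ry': 0.003, 'rz': -0.002} 
{'x': -0.092, 'y': 0.005, 'z': 0.095, 'rx': -0.006, 'ry': 0.003, 'rz': -0.002} 
{'x': -0.102, 'y': 0.005, 'z': 0.111, 'rx': -0.006, 'ry': 0.003, 'rz': -0.002} 
{'x': -0.109, 'y': 0.005, 'z': 0.128, 'rx': -0.006, 'ry': 0.003, 'rz': -0.002} 
{'x': -0.114, 'y': 0.005, 'z': 0.146, 'rx': -0.006, 'ry': 0.003, 'rz': -0.002} 
{'x': -0.115, 'y': 0.005, 'z': 0.158, 'rx': -0.006, 'ry': 0.003, 'rz': -0.002} 
{'x': -0.115, 'y': 0.005, 'z': 0.17, 'rx': -0.006, 'ry': 0.003, 'rz': -0.002} 
{'x': -0.114, 'y': 0.005, 'z': 0.182, 'rx': -0.006, 'ry': 0.003, 'rz': -0.002} 
{'x': -0.112, 'y': 0.005, 'z': 0.194, 'rx': -0.006, 'ry': 0.003, 'rz': -0.002} 
{'x': -0.109, 'y': 0.006, 'z': 0.206, 'rx': -0.006, 'ry': 0.003, 'rz': -0.002}
```

View pics/p1.png

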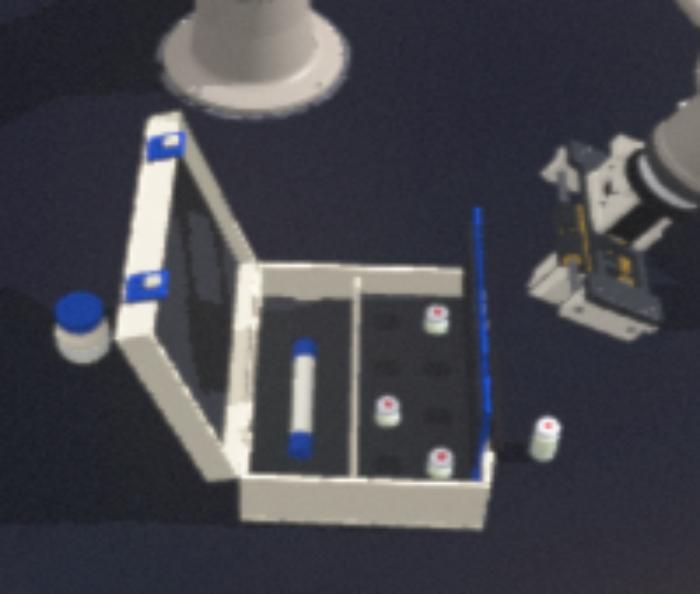

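Call:
{"name": "step_arm", "arguments": {"steps": [{"x":-0.02,"y":0.005,"z":0.03,"rx":0,"ry":0,"rz":0,"claw":-1},{"x":-0.04,"y":0.005,"z":0.05,"rx":0,"ry":0,"rz":0,"claw":-1},{"x":-0.051,"y":0.005,"z":0.058,"rx":0,"ry":0,"rz":0,"claw":-1},{"x":-0.06,"y":0.005,"z":0.063,"rx":0,"ry":0,"rz":0,"claw":-1},{"x":-0.067,"y":0.005,"z":0.069,"rx":0,"ry":0,"rz":0,"claw":-1},{"x":-0.074,"y":0.005,"z":0.075,"rx":0,"ry":0,"rz":0,"claw":-1},{"x":-0.081,"y":0.005,"z":0.081,"rx":0,"ry":0,"rz":0,"claw":-1},{"x":-0.087,"y":0.005,"z":0.088,"rx":0,"ry":0,"rz":0,"claw":-1},{"x":-0.092,"y":0.005,"z":0.095,"rx":0,"ry":0,"rz":0,"claw":-1},{"x":-0.097,"y":0.005,"z":0.103,"rx":0,"ry":0,"rz":0,"claw":-1},{"x":-0.102,"y":0.005,"z":0.111,"rx":0,"ry":0,"rz":0,"claw":-1},{"x":-0.106,"y":0.005,"z":0.119,"rx":0,"ry":0,"rz":0,"claw":-1}]}}

```text
time: 5.02
tool_pos: [0.5586, 0.0998, 0.138]
tool_rot: [-3.142, 0.499, 1.453]
contact_force: [0.5, 0.4, 0.6]
opening: 0.0002
grip_force: 0.4
```

```bash
python3 panel.py 0 .75 .6 .5 .4 .3 .2 .1 .05 0 -.03
```

```text
0.75 [ -8.  34. 131.]
0.6 [ -8.  25. 120.]
0.5 [ -8.  20. 112.]
0.4 [ -8.  16. 104.]
0.3 [-8. 13. 96.]
0.2 [-8. 10. 87.]
0.1 [-8.  9. 78.]
0.05 [-8.  8. 73.]
0.0 [-8.  8. 68.]
-0.03 [-8.  8. 66.]
t 5.0167 world [0.559 0.1   0.138] case mm [ -7.4  43.2 138. ] F case [0.4 0.4 0.6] q [ 0.29  0.65  1.38 -0.47  1.35  0.57] tilt [-0.5   0.06 -0.  ]
{'x': -0.006, 'y': -0.001, 'z': 0.014, 'rx': -0.002, 'ry': -0.001, 'rz': -0.003} 
{'x': -0.009, 'y': -0.001, 'z': 0.032, 'rx': -0.002, 'ry': -0.001, 'rz': -0.003} 
{'x': -0.01, 'y': -0.001, 'z': 0.045, 'rx': -0.002, 'ry': -0.001, 'rz': -0.003} 
{'x': -0.01, 'y': -0.001, 'z': 0.057, 'rx': -0.002, 'ry': -0.001, 'rz': -0.003} 
{'x': -0.008, 'y': -0.001, 'z': 0.069, 'rx': -0.002, 'ry': -0.001, 'rz': -0.003} 
{'x': -0.006, 'y': -0.001, 'z': 0.081, 'rx': -0.002, 'ry': -0.001, 'rz': -0.003} 
{'x': -0.002, 'y': -0.001, 'z': 0.093, 'rx': -0.002, 'ry': -0.001, 'rz': -0.003} 
{'x': 0.001, 'y': -0.001, 'z': 0.098, 'rx': -0.002, 'ry': -0.001, 'rz': -0.003} 
{'x': 0.003, 'y': -0.001, 'z': 0.104, 'rx': -0.002, 'ry': -0.001, 'rz': -0.003} 
{'x': 0.005, 'y': -0.001, 'z': 0.107, 'rx': -0.002, 'ry': -0.001, 'rz': -0.003}
```

View pics/p1.png

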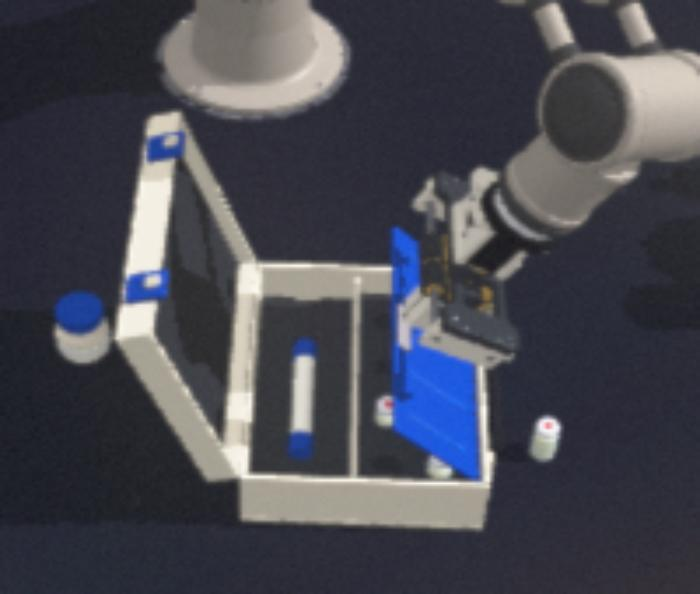

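The panel is about half-way folded, with the fingertips on its outer face near the free edge (crop pixel ~405,330). I'll continue down.

Call:
{"name": "step_arm", "arguments": {"steps": [{"x":-0.006,"y":0,"z":0.014,"rx":0,"ry":0,"rz":0,"claw":-1},{"x":-0.008,"y":0,"z":0.023,"rx":0,"ry":0,"rz":0,"claw":-1},{"x":-0.009,"y":0,"z":0.032,"rx":0,"ry":0,"rz":0,"claw":-1},{"x":-0.01,"y":0,"z":0.045,"rx":0,"ry":0,"rz":0,"claw":-1},{"x":-0.01,"y":0,"z":0.057,"rx":0,"ry":0,"rz":0,"claw":-1},{"x":-0.008,"y":0,"z":0.069,"rx":0,"ry":0,"rz":0,"claw":-1},{"x":-0.007,"y":0,"z":0.075,"rx":0,"ry":0,"rz":0,"claw":-1},{"x":-0.006,"y":0,"z":0.081,"rx":0,"ry":0,"rz":0,"claw":-1},{"x":-0.004,"y":0,"z":0.087,"rx":0,"ry":0,"rz":0,"claw":-1},{"x":-0.002,"y":0,"z":0.093,"rx":0,"ry":0,"rz":0,"claw":-1},{"x":0.001,"y":0,"z":0.098,"rx":0,"ry":0,"rz":0,"claw":-1},{"x":0.003,"y":0,"z":0.102,"rx":0,"ry":0,"rz":0,"claw":-1}]}}

```text
time: 6.07
tool_pos: [0.5552, 0.0658, 0.0716]
tool_rot: [3.14, 0.501, 1.453]
contact_force: [-6.8, 5.3, 29.5]
opening: 0.0003
grip_force: 14.6
```

```bash
python3 panel.py 0 0 -.03 -.05
```

```text
0.0 [-8.  8. 68.]
-0.03 [-8.  8. 66.]
-0.05 [-8.  8. 64.]
t 6.0667 world [0.555 0.066 0.072] case mm [-6.9  9.  71.6] F case [-7.4  4.5 29.5] q [ 0.24  0.7   1.49 -0.51  1.18  0.61] tilt [-0.5   0.06 -0.  ]
{'x': 0.001, 'y': -0.001, 'z': 0.004, 'rx': 0.0, 'ry': 0.001, 'rz': -0.004} 
{'x': 0.003, 'y': -0.002, 'z': 0.008, 'rx': 0.0, 'ry': 0.001, 'rz': -0.004} 
{'x': 0.004, 'y': -0.002, 'z': 0.01, 'rx': 0.0, 'ry': 0.001, 'rz': -0.004}
```

Call:
{"name": "step_arm", "arguments": {"steps": [{"x":0,"y":0,"z":-0.02,"rx":0,"ry":0,"rz":0,"claw":-1},{"x":0,"y":0,"z":-0.06,"rx":0,"ry":0,"rz":0,"claw":-1},{"x":-0.05,"y":0,"z":-0.4,"rx":0,"ry":0,"rz":0,"claw":-1},{"x":-0.05,"y":0,"z":-0.4,"rx":0,"ry":0,"rz":0,"claw":-1},{"x":-0.05,"y":0,"z":-0.4,"rx":0,"ry":0,"rz":0,"claw":-1},{"x":-0.05,"y":0,"z":-0.4,"rx":0,"ry":0,"rz":0,"claw":-1},{"x":-0.05,"y":0,"z":-0.4,"rx":0,"ry":0,"rz":0,"claw":-1},{"x":-0.05,"y":0,"z":-0.4,"rx":0,"ry":0,"rz":0,"claw":-1},{"x":-0.05,"y":0,"z":-0.4,"rx":0,"ry":0,"rz":0,"claw":-1},{"x":-0.05,"y":0,"z":-0.4,"rx":0,"ry":0,"rz":0,"claw":-1}]}}

```text
time: 6.95
tool_pos: [0.5685, 0.1773, 0.3546]
tool_rot: [3.134, 0.496, 1.451]
contact_force: [0.3, 0.2, 0.1]
opening: 0.0002
grip_force: 0.0
```

Run:
```python
from h import *
im,d=read_camera('side'); cv2.imwrite('pics/p2.png',cv2.resize(im[120:300,200:400],None,fx=3.5,fy=3.3))
for i in ((-60,0,0),(0,0,0),(60,0,0),(-60,80,0),(0,80,0),(60,80,0),(0,40,0)):
    X=C+Rc.apply(np.array(i)/1000)+[0,0,.0685]; p=camera_params('side'); q=np.array(p['R'])@X+np.array(p['t'])
    rc=(q[1]/q[2]*p['fy']+p['cy'],q[0]/q[2]*p['fx']+p['cx']); print(i,w('side',d,rc).round(4),im[int(rc[0]),int(rc[1])])
# candidate lid approach
rows([((0,-100,400),.2),((0,-300,400),.6)])
```

```text
(-60, 0, 0) [0.4986 0.0634 0.065 ] [182  94  60]
(0, 0, 0) [0.5591 0.0563 0.066 ] [228 153 137]
(60, 0, 0) [0.6192 0.0494 0.0665] [214  88  36]
(-60, 80, 0) [0.5098 0.1425 0.0676] [213  86  37]
(0, 80, 0) [0.5689 0.1358 0.0668] [212  84  34]
(60, 80, 0) [0.629  0.1288 0.0673] [212  83  31]
(0, 40, 0) [0.5639 0.0961 0.0662] [214  89  40]
t 7.0 world [0.568 0.176 0.352] case mm [ -6.9 120.4 351.8] F case [ 0.9 -0.8 -1.4] q [ 0.4   0.6   0.88 -0.46  1.89  0.42] tilt [-0.5   0.06 -0.  ]
{'x': -0.289, 'y': 0.01, 'z': 0.084, 'rx': 0.002, 'ry': 0.889, 'rz': -0.002} 
{'x': -0.523, 'y': 0.01, 'z': 0.211, 'rx': 0.002, 'ry': 0.993, 'rz': -0.001} CLIPPED
```

View pics/p2.png

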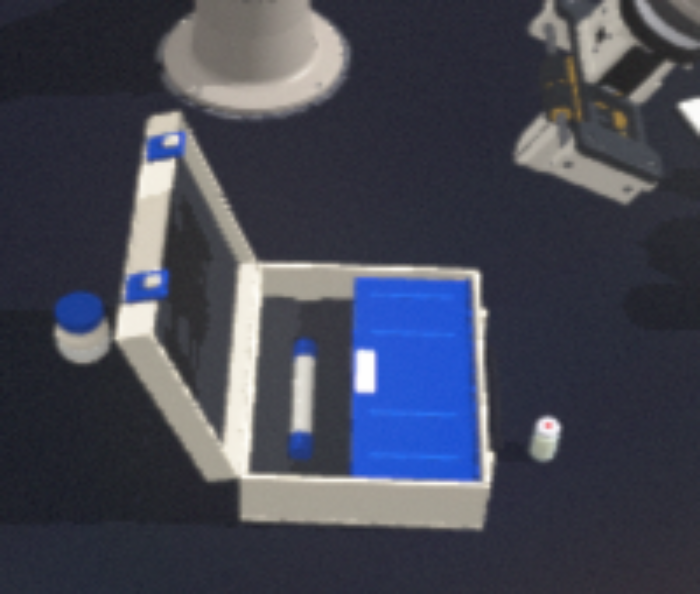

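The panel lies flat: the blue plate with its white thumb patch fills the +y half (crop 355–475, 280–475), at about 67 mm height. Next is the lid; its free edge spans crop (150,120) to (130,330).

Call:
{"name": "step_arm", "arguments": {"steps": [{"x":-0.33,"y":0.005,"z":0.0,"rx":0,"ry":0.89,"rz":0,"claw":-1},{"x":-0.33,"y":0.005,"z":0.0,"rx":0,"ry":0.89,"rz":0,"claw":-1},{"x":-0.33,"y":0.005,"z":0.0,"rx":0,"ry":0.89,"rz":0,"claw":-1},{"x":-0.33,"y":0.005,"z":0.0,"rx":0,"ry":0.89,"rz":0,"claw":-1},{"x":-0.33,"y":0.005,"z":0.0,"rx":0,"ry":0.89,"rz":0,"claw":-1},{"x":-0.33,"y":0.005,"z":0.0,"rx":0,"ry":0.89,"rz":0,"claw":-1},{"x":-0.33,"y":0.005,"z":0.0,"rx":0,"ry":0.89,"rz":0,"claw":-1},{"x":-0.33,"y":0.005,"z":0.0,"rx":0,"ry":0.89,"rz":0,"claw":-1},{"x":-0.33,"y":0.005,"z":0.0,"rx":0,"ry":0.89,"rz":0,"claw":-1}]}}

```text
time: 7.75
tool_pos: [0.5458, -0.0411, 0.4679]
tool_rot: [-3.138, -0.201, 1.45]
contact_force: [-0.1, 0.9, 0.6]
opening: 0.0006
grip_force: 0.0
```

Run:
```python
from h import *
rows([((0,-310,440),.7),((0,-310,330),.7)])
```

```text
t 7.75 world [ 0.546 -0.041  0.468] case mm [ -4.  -98.2 467.9] F case [-0.2  0.9  0.6] q [-0.33  0.34  0.9   0.21  1.94 -0.14] tilt [ 0.2  -0.02 -0.01]
{'x': -0.284, 'y': 0.007, 'z': -0.02, 'rx': -0.001, 'ry': 0.636, 'rz': -0.008} 
{'x': -0.313, 'y': 0.007, 'z': 0.124, 'rx': -0.001, 'ry': 0.636, 'rz': -0.008}
```

Call:
{"name": "step_arm", "arguments": {"steps": [{"x":-0.284,"y":0.005,"z":-0.02,"rx":0,"ry":0.64,"rz":0,"claw":-1},{"x":-0.284,"y":0.005,"z":-0.02,"rx":0,"ry":0.64,"rz":0,"claw":-1},{"x":-0.284,"y":0.005,"z":-0.02,"rx":0,"ry":0.64,"rz":0,"claw":-1},{"x":-0.284,"y":0.005,"z":-0.02,"rx":0,"ry":0.64,"rz":0,"claw":-1},{"x":-0.284,"y":0.005,"z":-0.02,"rx":0,"ry":0.64,"rz":0,"claw":-1},{"x":-0.284,"y":0.005,"z":-0.02,"rx":0,"ry":0.64,"rz":0,"claw":-1},{"x":-0.313,"y":0.005,"z":0.12,"rx":0,"ry":0.64,"rz":0,"claw":-1},{"x":-0.313,"y":0.005,"z":0.12,"rx":0,"ry":0.64,"rz":0,"claw":-1},{"x":-0.313,"y":0.005,"z":0.12,"rx":0,"ry":0.64,"rz":0,"claw":-1},{"x":-0.313,"y":0.005,"z":0.12,"rx":0,"ry":0.64,"rz":0,"claw":-1}]}}

```text
time: 8.58
tool_pos: [0.5247, -0.2477, 0.329]
tool_rot: [-3.128, -0.71, 1.448]
contact_force: [-0.5, -0.1, -0.8]
opening: 0.0004
grip_force: 0.0
```

```bash
cat > lid.py <<'E'
from h import *
import sys
# args: r g pairs a:tilt ; TCP held g along the lid's outer normal from its face
r=float(sys.argv[1]); g=float(sys.argv[2]); w=[]
for s in sys.argv[3:]:
    a,t=map(float,s.split(':')); n=30+g
    w.append(((0,-110+r*np.cos(a)-n*np.sin(a),75+r*np.sin(a)+n*np.cos(a)),t)); print(s,np.round(w[-1][0]))
rows(w)
E
python3 - <<'E'
from h import *
im,d=read_camera('side'); cv2.imwrite('pics/p3.png',cv2.resize(im[100:280,150:350],None,fx=3.5,fy=3.3))
E
python3 lid.py 190 40 1.88:.7 ; python3 lid.py 190 5 1.88:.7 1.8:.7 1.7:.7 1.6:.7 1.5:.7 1.4:.7
```

```text
1.88:.7 [   0. -234.  235.]
t 8.6333 world [ 0.525 -0.248  0.333] case mm [  -0.5 -306.4  332.7] F case [-0.1 -0.2  0.4] q [-0.85  0.62  0.98  0.55  2.   -0.62] tilt [ 0.7  -0.08 -0.  ]
{'x': -0.012, 'y': 0.002, 'z': 0.162, 'rx': -0.006, 'ry': -0.009, 'rz': -0.004} 
1.88:.7 [   0. -201.  245.]
1.8:.7 [   0. -187.  252.]
1.7:.7 [   0. -169.  259.]
1.6:.7 [   0. -151.  264.]
1.5:.7 [   0. -131.  267.]
1.4:.7 [   0. -112.  268.]
t 8.6333 world [ 0.525 -0.248  0.333] case mm [  -0.5 -306.4  332.7] F case [-0.1 -0.2  0.4] q [-0.85  0.62  0.98  0.55  2.   -0.62] tilt [ 0.7  -0.08 -0.  ]
{'x': 0.031, 'y': 0.002, 'z': 0.18, 'rx': -0.006, 'ry': -0.009, 'rz': -0.004} 
{'x': 0.051, 'y': 0.002, 'z': 0.185, 'rx': -0.006, 'ry': -0.009, 'rz': -0.004} 
{'x': 0.075, 'y': 0.001, 'z': 0.194, 'rx': -0.006, 'ry': -0.009, 'rz': -0.004} 
{'x': 0.098, 'y': 0.001, 'z': 0.205, 'rx': -0.006, 'ry': -0.009, 'rz': -0.004} 
{'x': 0.12, 'y': 0.001, 'z': 0.218, 'rx': -0.006, 'ry': -0.009, 'rz': -0.004} 
{'x': 0.141, 'y': 0.001, 'z': 0.234, 'rx': -0.006, 'ry': -0.009, 'rz': -0.004}
```

View pics/p3.png

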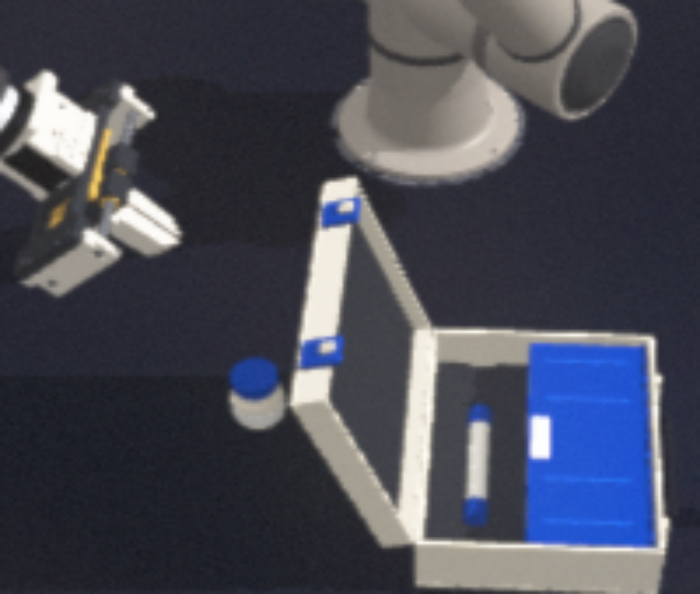

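Call:
{"name": "step_arm", "arguments": {"steps": [{"x":-0.012,"y":0,"z":0.16,"rx":0,"ry":0,"rz":0,"claw":-1},{"x":-0.012,"y":0,"z":0.16,"rx":0,"ry":0,"rz":0,"claw":-1},{"x":-0.012,"y":0,"z":0.16,"rx":0,"ry":0,"rz":0,"claw":-1},{"x":-0.012,"y":0,"z":0.162,"rx":0,"ry":0,"rz":0,"claw":-1},{"x":0.01,"y":0,"z":0.17,"rx":0,"ry":0,"rz":0,"claw":-1},{"x":0.02,"y":0,"z":0.175,"rx":0,"ry":0,"rz":0,"claw":-1},{"x":0.031,"y":0,"z":0.18,"rx":0,"ry":0,"rz":0,"claw":-1},{"x":0.041,"y":0,"z":0.182,"rx":0,"ry":0,"rz":0,"claw":-1},{"x":0.051,"y":0,"z":0.185,"rx":0,"ry":0,"rz":0,"claw":-1},{"x":0.063,"y":0,"z":0.189,"rx":0,"ry":0,"rz":0,"claw":-1},{"x":0.075,"y":0,"z":0.194,"rx":0,"ry":0,"rz":0,"claw":-1},{"x":0.087,"y":0,"z":0.199,"rx":0,"ry":0,"rz":0,"claw":-1}]}}

```text
time: 9.63
tool_pos: [0.5427, -0.1066, 0.2646]
tool_rot: [3.138, -0.701, 1.454]
contact_force: [2.1, -4.3, -0.2]
opening: -0.0
grip_force: 1.9
```

```bash
python3 lid.py 190 5 1.6:.7 1.55:.68 1.5:.65 1.45:.6 1.4:.57 1.35:.54 1.3:.51 1.25:.48 1.2:.45 1.15:.42 1.1:.39 1.05:.36
```

```text
1.6:.7 [   0. -151.  264.]
1.55:.68 [   0. -141.  266.]
1.5:.65 [   0. -131.  267.]
1.45:.6 [   0. -122.  268.]
1.4:.57 [   0. -112.  268.]
1.35:.54 [   0. -103.  268.]
1.3:.51 [  0. -93. 267.]
1.25:.48 [  0. -83. 266.]
1.2:.45 [  0. -74. 265.]
1.15:.42 [  0. -64. 263.]
1.1:.39 [  0. -55. 260.]
1.05:.36 [  0. -46. 257.]
t 9.6333 world [ 0.543 -0.107  0.265] case mm [   0.5 -163.7  264.6] F case [ 2.6 -4.  -0.2] q [-0.67  0.51  1.35  0.59  1.67 -0.61] tilt [ 0.7  -0.08 -0.  ]
{'x': 0.013, 'y': -0.001, 'z': 0.012, 'rx': 0.006, 'ry': -0.001, 'rz': -0.002} 
{'x': 0.024, 'y': -0.001, 'z': 0.018, 'rx': 0.006, 'ry': -0.027, 'rz': -0.002} 
{'x': 0.035, 'y': -0.001, 'z': 0.025, 'rx': 0.006, 'ry': -0.065, 'rz': -0.002} 
{'x': 0.045, 'y': -0.001, 'z': 0.033, 'rx': 0.006, 'ry': -0.129, 'rz': -0.002} 
{'x': 0.055, 'y': -0.001, 'z': 0.041, 'rx': 0.006, 'ry': -0.167, 'rz': -0.002} 
{'x': 0.065, 'y': -0.001, 'z': 0.049, 'rx': 0.006, 'ry': -0.205, 'rz': -0.002} 
{'x': 0.075, 'y': -0.001, 'z': 0.058, 'rx': 0.006, 'ry': -0.243, 'rz': -0.002} 
{'x': 0.083, 'y': -0.001, 'z': 0.067, 'rx': 0.006, 'ry': -0.281, 'rz': -0.002} 
{'x': 0.092, 'y': -0.001, 'z': 0.077, 'rx': 0.006, 'ry': -0.32, 'rz': -0.002} 
{'x': 0.1, 'y': -0.001, 'z': 0.087, 'rx': 0.006, 'ry': -0.358, 'rz': -0.002} 
{'x': 0.107, 'y': -0.001, 'z': 0.098, 'rx': 0.006, 'ry': -0.396, 'rz': -0.002} 
{'x': 0.114, 'y': -0.001, 'z': 0.109, 'rx': 0.006, 'ry': -0.434, 'rz': -0.003}
```

Call:
{"name": "step_arm", "arguments": {"steps": [{"x":0.013,"y":0,"z":0.012,"rx":0,"ry":0,"rz":0,"claw":-1},{"x":0.024,"y":0,"z":0.018,"rx":0,"ry":0,"rz":0,"claw":-1},{"x":0.035,"y":0,"z":0.025,"rx":0,"ry":0,"rz":0,"claw":-1},{"x":0.045,"y":0,"z":0.033,"rx":0,"ry":0,"rz":0,"claw":-1},{"x":0.055,"y":0,"z":0.041,"rx":0,"ry":0,"rz":0,"claw":-1},{"x":0.065,"y":0,"z":0.049,"rx":0,"ry":0,"rz":0,"claw":-1},{"x":0.075,"y":0,"z":0.058,"rx":0,"ry":0,"rz":0,"claw":-1},{"x":0.083,"y":0,"z":0.067,"rx":0,"ry":0,"rz":0,"claw":-1},{"x":0.092,"y":0,"z":0.077,"rx":0,"ry":0,"rz":0,"claw":-1},{"x":0.1,"y":0,"z":0.087,"rx":0,"ry":0,"rz":0,"claw":-1},{"x":0.107,"y":0,"z":0.098,"rx":0,"ry":0,"rz":0,"claw":-1},{"x":0.114,"y":0,"z":0.109,"rx":0,"ry":0,"rz":0,"claw":-1}]}}

```text
time: 10.63
tool_pos: [0.5559, 0.012, 0.2562]
tool_rot: [3.141, -0.703, 1.454]
contact_force: [1.3, -2.3, 0.5]
opening: 0.0004
grip_force: 1.2
```

```bash
python3 lid.py 190 5 1.0:.7 .95:.7 .9:.7 .85:.7 .8:.67 .75:.64 .7:.61 .65:.58 .6:.55 .55:.52 .5:.49 .45:.45
```

```text
1.0:.7 [  0. -37. 254.]
.95:.7 [  0. -28. 250.]
.9:.7 [  0. -19. 246.]
.85:.7 [  0. -11. 241.]
.8:.67 [  0.  -3. 236.]
.75:.64 [  0.   5. 230.]
.7:.61 [  0.  13. 224.]
.65:.58 [  0.  20. 218.]
.6:.55 [  0.  27. 211.]
.55:.52 [  0.  34. 204.]
.5:.49 [  0.  40. 197.]
.45:.45 [  0.  46. 189.]
t 10.6333 world [0.556 0.012 0.256] case mm [ -0.  -44.3 256.2] F case [ 1.6 -2.2  0.5] q [-0.48  0.45  1.48  0.65  1.51 -0.51] tilt [ 0.7  -0.08 -0.  ]
{'x': 0.006, 'y': 0.0, 'z': 0.009, 'rx': 0.002, 'ry': -0.004, 'rz': -0.002} 
{'x': 0.011, 'y': -0.0, 'z': 0.02, 'rx': 0.002, 'ry': -0.004, 'rz': -0.002} 
{'x': 0.016, 'y': -0.0, 'z': 0.032, 'rx': 0.002, 'ry': -0.004, 'rz': -0.002} 
{'x': 0.021, 'y': -0.0, 'z': 0.044, 'rx': 0.002, 'ry': -0.004, 'rz': -0.002} 
{'x': 0.025, 'y': -0.0, 'z': 0.057, 'rx': 0.002, 'ry': -0.042, 'rz': -0.002} 
{'x': 0.028, 'y': -0.0, 'z': 0.069, 'rx': 0.002, 'ry': -0.08, 'rz': -0.002} 
{'x': 0.03, 'y': -0.0, 'z': 0.082, 'rx': 0.002, 'ry': -0.118, 'rz': -0.002} 
{'x': 0.032, 'y': -0.0, 'z': 0.094, 'rx': 0.002, 'ry': -0.156, 'rz': -0.002} 
{'x': 0.034, 'y': -0.0, 'z': 0.107, 'rx': 0.002, 'ry': -0.195, 'rz': -0.002} 
{'x': 0.034, 'y': -0.0, 'z': 0.12, 'rx': 0.002, 'ry': -0.233, 'rz': -0.002} 
{'x': 0.034, 'y': -0.0, 'z': 0.133, 'rx': 0.002, 'ry': -0.271, 'rz': -0.002} 
{'x': 0.034, 'y': -0.0, 'z': 0.146, 'rx': 0.002, 'ry': -0.322, 'rz': -0.002}
```

Call:
{"name": "step_arm", "arguments": {"steps": [{"x":0.006,"y":0,"z":0.009,"rx":0,"ry":0,"rz":0,"claw":-1},{"x":0.011,"y":0,"z":0.02,"rx":0,"ry":0,"rz":0,"claw":-1},{"x":0.016,"y":0,"z":0.032,"rx":0,"ry":0,"rz":0,"claw":-1},{"x":0.021,"y":0,"z":0.044,"rx":0,"ry":0,"rz":0,"claw":-1},{"x":0.025,"y":0,"z":0.057,"rx":0,"ry":-0.04,"rz":0,"claw":-1},{"x":0.028,"y":0,"z":0.069,"rx":0,"ry":-0.08,"rz":0,"claw":-1},{"x":0.03,"y":0,"z":0.082,"rx":0,"ry":-0.12,"rz":0,"claw":-1},{"x":0.032,"y":0,"z":0.094,"rx":0,"ry":-0.16,"rz":0,"claw":-1},{"x":0.034,"y":0,"z":0.107,"rx":0,"ry":-0.2,"rz":0,"claw":-1},{"x":0.034,"y":0,"z":0.12,"rx":0,"ry":-0.23,"rz":0,"claw":-1},{"x":0.034,"y":0,"z":0.133,"rx":0,"ry":-0.27,"rz":0,"claw":-1},{"x":0.034,"y":0,"z":0.146,"rx":0,"ry":-0.32,"rz":0,"claw":-1}]}}

```text
time: 11.63
tool_pos: [0.5663, 0.1014, 0.1887]
tool_rot: [3.141, -0.45, 1.453]
contact_force: [-0.5, -1.8, 1.3]
opening: 0.0007
grip_force: 0.6
```

```bash
python3 lid.py 190 4 .41:.43 .37:.41 .33:.39 .29:.37 .25:.35 .22:.33 .19:.31 .16:.3 .13:.3 .11:.3 .09:.3 .07:.3
python3 - <<'E'
from h import *
im,d=read_camera('side'); cv2.imwrite('pics/p4.png',cv2.resize(im[100:280,190:390],None,fx=3.5,fy=3.3))
E
```

```text
.41:.43 [  0.  51. 182.]
.37:.41 [  0.  55. 175.]
.33:.39 [  0.  59. 169.]
.29:.37 [  0.  62. 162.]
.25:.35 [  0.  66. 155.]
.22:.33 [  0.  68. 150.]
.19:.31 [  0.  70. 144.]
.16:.3 [  0.  72. 139.]
.13:.3 [  0.  74. 133.]
.11:.3 [  0.  75. 130.]
.09:.3 [  0.  76. 126.]
.07:.3 [  0.  77. 122.]
t 11.6333 world [0.566 0.101 0.189] case mm [  0.   45.7 188.7] F case [-0.3 -1.9  1.3] q [-0.2   0.45  1.55  0.48  1.22 -0.28] tilt [ 0.45 -0.05 -0.  ]
{'x': 0.002, 'y': -0.0, 'z': 0.011, 'rx': 0.002, 'ry': -0.026, 'rz': -0.003} 
{'x': 0.003, 'y': -0.0, 'z': 0.021, 'rx': 0.002, 'ry': -0.051, 'rz': -0.003} 
{'x': 0.004, 'y': -0.0, 'z': 0.032, 'rx': 0.002, 'ry': -0.077, 'rz': -0.003} 
{'x': 0.004, 'y': -0.0, 'z': 0.042, 'rx': 0.002, 'ry': -0.102, 'rz': -0.003} 
{'x': 0.004, 'y': -0.0, 'z': 0.052, 'rx': 0.002, 'ry': -0.128, 'rz': -0.003} 
{'x': 0.004, 'y': -0.0, 'z': 0.06, 'rx': 0.002, 'ry': -0.153, 'rz': -0.003} 
{'x': 0.003, 'y': -0.0, 'z': 0.068, 'rx': 0.001, 'ry': -0.179, 'rz': -0.003} 
{'x': 0.003, 'y': -0.0, 'z': 0.075, 'rx': 0.001, 'ry': -0.192, 'rz': -0.003} 
{'x': 0.002, 'y': -0.0, 'z': 0.083, 'rx': 0.001, 'ry': -0.192, 'rz': -0.003} 
{'x': 0.001, 'y': -0.0, 'z': 0.088, 'rx': 0.001, 'ry': -0.192, 'rz': -0.003} 
{'x': 0.0, 'y': -0.0, 'z': 0.093, 'rx': 0.001, 'ry': -0.192, 'rz': -0.003} 
{'x': -0.001, 'y': -0.0, 'z': 0.098, 'rx': 0.001, 'ry': -0.192, 'rz': -0.003}
```

View pics/p4.png

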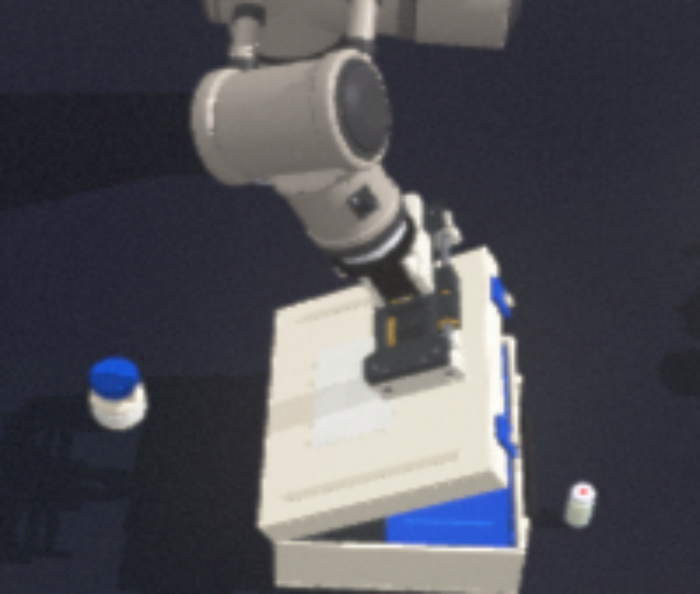

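The lid is about 0.45 rad from shut, with the fingertips on its outer face near the free edge (crop ~460,360). I'll keep lowering, and go slower at the end.

Call:
{"name": "step_arm", "arguments": {"steps": [{"x":0.002,"y":0,"z":0.011,"rx":0,"ry":-0.03,"rz":0,"claw":-1},{"x":0.003,"y":0,"z":0.021,"rx":0,"ry":-0.05,"rz":0,"claw":-1},{"x":0.004,"y":0,"z":0.032,"rx":0,"ry":-0.08,"rz":0,"claw":-1},{"x":0.004,"y":0,"z":0.042,"rx":0,"ry":-0.1,"rz":0,"claw":-1},{"x":0.004,"y":0,"z":0.052,"rx":0,"ry":-0.13,"rz":0,"claw":-1},{"x":0.004,"y":0,"z":0.06,"rx":0,"ry":-0.15,"rz":0,"claw":-1},{"x":0.003,"y":0,"z":0.068,"rx":0,"ry":-0.18,"rz":0,"claw":-1},{"x":0.003,"y":0,"z":0.075,"rx":0,"ry":-0.19,"rz":0,"claw":-1},{"x":0.002,"y":0,"z":0.082,"rx":0,"ry":-0.19,"rz":0,"claw":-1},{"x":0.001,"y":0,"z":0.086,"rx":0,"ry":-0.19,"rz":0,"claw":-1},{"x":0.0,"y":0,"z":0.089,"rx":0,"ry":-0.19,"rz":0,"claw":-1},{"x":0.0,"y":0,"z":0.092,"rx":0,"ry":-0.19,"rz":0,"claw":-1}]}}

```text
time: 12.68
tool_pos: [0.5699, 0.1302, 0.1269]
tool_rot: [-3.142, -0.302, 1.453]
contact_force: [0.1, -1.1, 0.8]
opening: 0.0005
grip_force: 0.5
```

```bash
python3 lid.py 190 3 .08:.3 .06:.3 .04:.3 .02:.3 .01:.3 0:.3; python3 lid.py 190 0 0:.3
```

```text
.08:.3 [  0.  77. 123.]
.06:.3 [  0.  78. 119.]
.04:.3 [  0.  79. 116.]
.02:.3 [  0.  79. 112.]
.01:.3 [  0.  80. 110.]
0:.3 [  0.  80. 108.]
t 12.6833 world [0.57  0.13  0.127] case mm [  0.3  74.8 126.9] F case [ 0.3 -1.1  0.8] q [-0.07  0.52  1.58  0.35  1.05 -0.13] tilt [ 0.3  -0.04 -0.  ]
{'x': 0.001, 'y': -0.0, 'z': 0.006, 'rx': 0.001, 'ry': -0.003, 'rz': -0.004} 
{'x': 0.001, 'y': -0.0, 'z': 0.011, 'rx': 0.001, 'ry': -0.003, 'rz': -0.004} 
{'x': 0.0, 'y': -0.0, 'z': 0.016, 'rx': 0.001, 'ry': -0.003, 'rz': -0.004} 
{'x': -0.0, 'y': -0.0, 'z': 0.021, 'rx': 0.001, 'ry': -0.003, 'rz': -0.004} 
{'x': -0.001, 'y': -0.0, 'z': 0.024, 'rx': 0.001, 'ry': -0.003, 'rz': -0.004} 
{'x': -0.001, 'y': -0.0, 'z': 0.026, 'rx': 0.001, 'ry': -0.003, 'rz': -0.004} 
0:.3 [  0.  80. 105.]
t 12.6833 world [0.57  0.13  0.127] case mm [  0.3  74.8 126.9] F case [ 0.3 -1.1  0.8] q [-0.07  0.52  1.58  0.35  1.05 -0.13] tilt [ 0.3  -0.04 -0.  ]
{'x': -0.002, 'y': -0.0, 'z': 0.03, 'rx': 0.001, 'ry': -0.003, 'rz': -0.004}
```

Call:
{"name": "step_arm", "arguments": {"steps": [{"x":0,"y":0,"z":0.003,"rx":0,"ry":0,"rz":0,"claw":-1},{"x":0,"y":0,"z":0.006,"rx":0,"ry":0,"rz":0,"claw":-1},{"x":0,"y":0,"z":0.009,"rx":0,"ry":0,"rz":0,"claw":-1},{"x":0,"y":0,"z":0.012,"rx":0,"ry":0,"rz":0,"claw":-1},{"x":0,"y":0,"z":0.014,"rx":0,"ry":0,"rz":0,"claw":-1},{"x":0,"y":0,"z":0.016,"rx":0,"ry":0,"rz":0,"claw":-1},{"x":0,"y":0,"z":0.018,"rx":0,"ry":0,"rz":0,"claw":-1},{"x":0,"y":0,"z":0.02,"rx":0,"ry":0,"rz":0,"claw":-1},{"x":0,"y":0,"z":0.022,"rx":0,"ry":0,"rz":0,"claw":-1},{"x":0,"y":0,"z":0.023,"rx":0,"ry":0,"rz":0,"claw":-1},{"x":0,"y":0,"z":0.024,"rx":0,"ry":0,"rz":0,"claw":-1},{"x":0,"y":0,"z":0.025,"rx":0,"ry":0,"rz":0,"claw":-1}]}}

```text
time: 13.68
tool_pos: [0.5707, 0.136, 0.1093]
tool_rot: [3.141, -0.302, 1.454]
contact_force: [-0.2, -1.4, 1.7]
opening: 0.0004
grip_force: 0.4
```

Call:
{"name": "step_arm", "arguments": {"steps": [{"x":0,"y":0,"z":0.001,"rx":0,"ry":0,"rz":0,"claw":-1},{"x":0,"y":0,"z":0.002,"rx":0,"ry":0,"rz":0,"claw":-1},{"x":0,"y":0,"z":0.003,"rx":0,"ry":0,"rz":0,"claw":-1},{"x":0,"y":0,"z":0.004,"rx":0,"ry":0,"rz":0,"claw":-1},{"x":0,"y":0,"z":0.004,"rx":0,"ry":0,"rz":0,"claw":-1}]}}

```text
time: 14.1
tool_pos: [0.5709, 0.1364, 0.1074]
tool_rot: [3.14, -0.302, 1.454]
contact_force: [-3.1, -4.0, 8.5]
opening: 0.0003
grip_force: 4.2
```

Call:
{"name": "step_arm", "arguments": {"steps": [{"x":0,"y":0,"z":0.001,"rx":0,"ry":0,"rz":0,"claw":-1},{"x":0,"y":0,"z":0.002,"rx":0,"ry":0,"rz":0,"claw":-1},{"x":0,"y":0,"z":0.002,"rx":0,"ry":0,"rz":0,"claw":-1}]}}

```text
time: 14.35
tool_pos: [0.571, 0.1365, 0.1071]
tool_rot: [3.139, -0.301, 1.454]
contact_force: [-7.0, -7.8, 16.6]
opening: 0.0002
grip_force: 8.2
```

Call:
{"name": "step_arm", "arguments": {"steps": [{"x":0,"y":0,"z":-0.01,"rx":0,"ry":0,"rz":0,"claw":-1},{"x":0,"y":0,"z":-0.05,"rx":0,"ry":0,"rz":0,"claw":-1},{"x":0,"y":0,"z":-0.3,"rx":0,"ry":0,"rz":0,"claw":-1},{"x":-0.2,"y":0,"z":-0.3,"rx":0,"ry":0,"rz":0,"claw":-1},{"x":-0.2,"y":0,"z":-0.3,"rx":0,"ry":0,"rz":0,"claw":-1},{"x":-0.4,"y":0,"z":-0.3,"rx":0,"ry":0,"rz":0,"claw":-1},{"x":-0.4,"y":0,"z":-0.3,"rx":0,"ry":0,"rz":0,"claw":-1},{"x":-0.4,"y":0,"z":-0.3,"rx":0,"ry":0,"rz":0,"claw":-1},{"x":-0.4,"y":0,"z":-0.3,"rx":0,"ry":0,"rz":0,"claw":-1},{"x":-0.4,"y":0,"z":-0.3,"rx":0,"ry":0,"rz":0,"claw":-1}]}}

```text
time: 15.18
tool_pos: [0.5343, -0.1683, 0.2286]
tool_rot: [3.141, -0.302, 1.454]
contact_force: [1.2, 0.0, 1.0]
opening: 0.0002
grip_force: 0.0
```

Run:
```python
from h import *
st()
im,d=read_camera('side'); cv2.imwrite('pics/p5.png',cv2.resize(im[100:280,190:390],None,fx=3.5,fy=3.3))
for x in (-110,0,110):
  for y in (-90,0,100):
    X=C+Rc.apply(np.array((x,y,105))/1000); p=camera_params('side'); q=np.array(p['R'])@X+np.array(p['t'])
    rc=(q[1]/q[2]*p['fy']+p['cy'],q[0]/q[2]*p['fx']+p['cx']); print(x,y,w('side',d,rc).round(4),im[int(rc[0]),int(rc[1])])
```

```text
t 15.1833 world [ 0.534 -0.168  0.229] case mm [  -0.8 -225.9  228.6] F case [1.2 0.2 1. ] q [-0.6   0.46  1.37  0.27  1.45 -0.53] tilt [ 0.3  -0.04 -0.  ]
-110 -90 [ 0.4411 -0.0208  0.1047] [233 243 247]
-110 0 [0.4508 0.0688 0.1039] [219 232 237]
-110 100 [0.4629 0.1681 0.1046] [231 243 247]
0 -90 [ 0.5488 -0.0333  0.1027] [232 243 247]
0 0 [0.5609 0.056  0.1049] [241 244 245]
0 100 [0.5711 0.1558 0.1032] [233 244 247]
110 -90 [ 0.6585 -0.0459  0.103 ] [233 243 247]
110 0 [0.6699 0.0434 0.1044] [222 236 240]
110 100 [0.6811 0.1429 0.1041] [233 244 247]
```

View pics/p5.png

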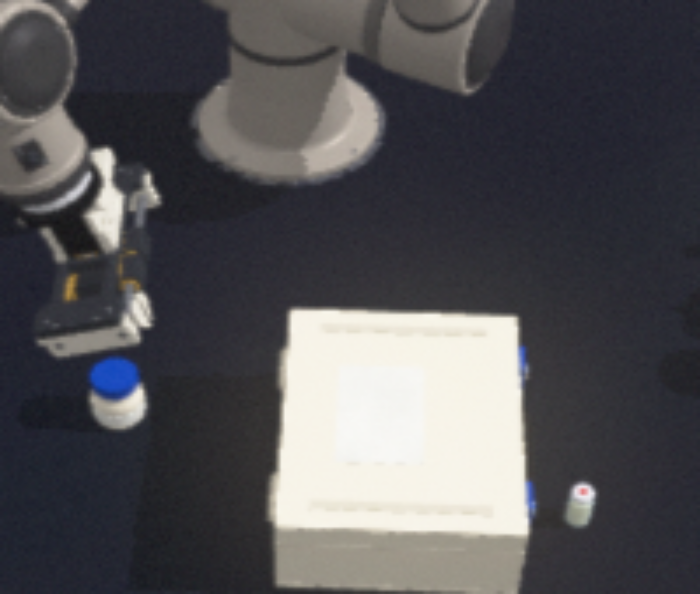

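The lid is flat and shut: its top (crop 290–525, 310–530) measures about 104 mm at all nine sampled points. The jar (118,395) and spare vial (580,505) are where they were, and the robot is clear.

```bash
python3 -c "
from h import *
print(np.abs(robot.observe()['qvel']).max()); print(robot.hand_in())"
```

```text
0.12286594109675547
the job is handed in; nothing more can be done
None
```

I folded the blue panel flat over the vials and then lowered the ivory lid slowly until it was fully shut. The jar and spare vial beside the case stayed in place, and the job was handed in at about 15 s with the arm clear of everything.

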